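# Find the loose terminal bolt and hold its cover open

### The job

One of the three bolts on the terminal modules is loose: press a fingertip firmly down on the bolt of the red module, then the yellow, then the blue, and notice which one sinks. Then lift the hinged cover of the module with the loose bolt by its fin, well open (45 degrees or more), and finish while still holding it up with the gripper, because it falls shut by itself. Keep the other two covers shut and leave the multimeter, the spool and the circuit board where they are.

Things in the scene. Friction and masses are not known exactly. Their poses are not given: they have to be found in the camera images.
- plate: Bare aluminium mounting plate lying on the bench, 210 x 290 x 6 mm (x, y, z). Fixed. Origin: centre of its underside. Its x axis points away from the robot (turned by up to about 0.3 rad); the three terminal modules stand in a row on it along its y axis, 86 mm apart, parallel to it.
- module_red: Black plastic power-terminal module with a red hinged cover and red front mark, 150 x 66 x 45 mm (x, y, z), screwed to the plate (fixed). Origin: centre of its underside, 6 mm above the bench; z up; x runs from the bolt end (-x, near the robot) to the hinge end (+x). Bolt axis at x = -50 mm, cover fin at x = 0, cover hinge at x = +62 mm, all at y = 0. Which colour stands in which of the three places varies.
- bolt_red_top (a point): Centre of the top of the bare steel hex bolt head (24 mm over its corners, 8 mm tall) of the red module, on a brass shoulder; at the start 61 mm above the foot of the module (67 mm above the bench). It moves with the bolt.
- bolt_red (a joint): How far the red bolt has been pushed down, m: 0 at the start, at most 0.007. All three bolts look alike. A tight bolt stands firm (gives less than 1.5 mm). The loose one resists with only about 3 N, slides down about 7 mm under a fingertip, and stays down. Which one is loose varies.
- cover_red (a joint): Opening angle of the red cover, rad: 0 shut (lying flat on the module), stop at 1.1. Hinged at the far end of the module about its y axis; the fin end rises and swings away from the robot. It weighs 90 g, moves freely and falls shut at any angle when let go.
- fin_red (a point): Grip point in the upright red cover fin: 12 mm thick along the y axis of the module, 24 mm long along x, flat-faced, so it can turn between fingers about y. Round top, 12 mm radius about this point. Shut: point 32 mm above the 4 mm cover plate, 87.5 mm above the bench, 62 mm (level) from the hinge axis and 34 mm above it. Next fin 86 mm away.
- hinge_red (a point): Middle of the hinge axis of the red cover (fixed); the axis is parallel to the y axis of the module, 47.5 mm above its foot.
- module_yellow: Black plastic power-terminal module with a yellow hinged cover and yellow front mark, 150 x 66 x 45 mm (x, y, z), screwed to the plate (fixed). Origin: centre of its underside, 6 mm above the bench; z up; x runs from the bolt end (-x, near the robot) to the hinge end (+x). Bolt axis at x = -50 mm, cover fin at x = 0, cover hinge at x = +62 mm, all at y = 0. Which colour stands in which of the three places varies.
- bolt_yellow_top (a point): Centre of the top of the bare steel hex bolt head (24 mm over its corners, 8 mm tall) of the yellow module, on a brass shoulder; at the start 61 mm above the foot of the module (67 mm above the bench). It moves with the bolt.
- bolt_yellow (a joint): How far the yellow bolt has been pushed down, m: 0 at the start, at most 0.007. All three bolts look alike. A tight bolt stands firm (gives less than 1.5 mm). The loose one resists with only about 3 N, slides down about 7 mm under a fingertip, and stays down. Which one is loose varies.
- cover_yellow (a joint): Opening angle of the yellow cover, rad: 0 shut (lying flat on the module), stop at 1.1. Hinged at the far end of the module about its y axis; the fin end rises and swings away from the robot. It weighs 90 g, moves freely and falls shut at any angle when let go.
- fin_yellow (a point): Grip point in the upright yellow cover fin: 12 mm thick along the y axis of the module, 24 mm long along x, flat-faced, so it can turn between fingers about y. Round top, 12 mm radius about this point. Shut: point 32 mm above the 4 mm cover plate, 87.5 mm above the bench, 62 mm (level) from the hinge axis and 34 mm above it. Next fin 86 mm away.
- hinge_yellow (a point): Middle of the hinge axis of the yellow cover (fixed); the axis is parallel to the y axis of the module, 47.5 mm above its foot.
- module_blue: Black plastic power-terminal module with a blue hinged cover and blue front mark, 150 x 66 x 45 mm (x, y, z), screwed to the plate (fixed). Origin: centre of its underside, 6 mm above the bench; z up; x runs from the bolt end (-x, near the robot) to the hinge end (+x). Bolt axis at x = -50 mm, cover fin at x = 0, cover hinge at x = +62 mm, all at y = 0. Which colour stands in which of the three places varies.
- bolt_blue_top (a point): Centre of the top of the bare steel hex bolt head (24 mm over its corners, 8 mm tall) of the blue module, on a brass shoulder; at the start 61 mm above the foot of the module (67 mm above the bench). It moves with the bolt.
- bolt_blue (a joint): How far the blue bolt has been pushed down, m: 0 at the start, at most 0.007. All three bolts look alike. A tight bolt stands firm (gives less than 1.5 mm). The loose one resists with only about 3 N, slides down about 7 mm under a fingertip, and stays down. Which one is loose varies.
- cover_blue (a joint): Opening angle of the blue cover, rad: 0 shut (lying flat on the module), stop at 1.1. Hinged at the far end of the module about its y axis; the fin end rises and swings away from the robot. It weighs 90 g, moves freely and falls shut at any angle when let go.
- fin_blue (a point): Grip point in the upright blue cover fin: 12 mm thick along the y axis of the module, 24 mm long along x, flat-faced, so it can turn between fingers about y. Round top, 12 mm radius about this point. Shut: point 32 mm above the 4 mm cover plate, 87.5 mm above the bench, 62 mm (level) from the hinge axis and 34 mm above it. Next fin 86 mm away.
- hinge_blue (a point): Middle of the hinge axis of the blue cover (fixed); the axis is parallel to the y axis of the module, 47.5 mm above its foot.
- meter: Bystander: orange hand-held multimeter lying on its back, 180 x 85 x 40 mm, 0.45 kg, loose, beside the plate. Origin: centre of its underside.
- spool: Bystander: spool of solder standing on its flange, 56 mm in diameter, 38 mm high, 0.25 kg, loose, beside the plate. Origin: centre of its underside.
- board: Bystander: green circuit board on four brass feet, 100 x 75 x 22 mm, 0.12 kg, loose, beside the plate. Origin: centre of its underside.

How it is judged:
On the way, in this order (a step that is already met when the one before it is completed fails the run):
1. the fingers tap the red bolt with more than 2 N (contact force between the fingers and bolt_red above 2 N), for 0.02 s.
2. the fingers tap the yellow bolt with more than 2 N (contact force between the fingers and bolt_yellow above 2 N), for 0.02 s.
3. the fingers tap the blue bolt with more than 2 N (contact force between the fingers and bolt_blue above 2 N), for 0.02 s.
4. the cover of the module whose bolt has sunk is lifted more than 0.7 rad (((value of joint bolt_red above 0.0045 m and value of joint cover_red above 0.7 rad) or (value of joint bolt_yellow above 0.0045 m and value of joint cover_yellow above 0.7 rad) or (value of joint bolt_blue above 0.0045 m and value of joint cover_blue above 0.7 rad))), for 0.3 s.
At the end, for the whole second after the job is handed in: The bolt found loose is down by more than 4.5 mm; the cover of that same module is open by more than 0.7 rad, still (under 0.15 rad/s) and carried by the fingers (contact over 0.2 N); the other two covers are shut (under 0.1 rad) ((((value of joint bolt_red above 0.0045 m and value of joint cover_red above 0.7 rad) and contact force between the fingers and cover_red above 0.2 N and velocity of joint cover_red between -0.15 and 0.15 rad/s and value of joint each of cover_yellow, cover_blue below 0.1 rad) or ((value of joint bolt_yellow above 0.0045 m and value of joint cover_yellow above 0.7 rad) and contact force between the fingers and cover_yellow above 0.2 N and velocity of joint cover_yellow between -0.15 and 0.15 rad/s and value of joint each of cover_red, cover_blue below 0.1 rad) or ((value of joint bolt_blue above 0.0045 m and value of joint cover_blue above 0.7 rad) and contact force between the fingers and cover_blue above 0.2 N and velocity of joint cover_blue between -0.15 and 0.15 rad/s and value of joint each of cover_red, cover_yellow below 0.1 rad))); the arm keeps its last pose, push and grip.
It fails at once if a cover is raised (over 0.2 rad) though its bolt has not been found loose ((value of joint cover_red above 0.2 rad and value of joint bolt_red below 0.004 m) or (value of joint cover_yellow above 0.2 rad and value of joint bolt_yellow below 0.004 m) or (value of joint cover_blue above 0.2 rad and value of joint bolt_blue below 0.004 m)).
It fails at once if the multimeter is shifted by more than 20 mm (distance of meter from where it was at the start of the episode above 0.02 m).
It fails at once if the spool is shifted by more than 20 mm (distance of spool from where it was at the start of the episode above 0.02 m).
It fails at once if the circuit board is shifted by more than 20 mm (distance of board from where it was at the start of the episode above 0.02 m).
It also fails if it takes over 46 s, if anything falls off the work surface, if the arm or the gripper's body presses on something with over 40 N, if the wrist force passes 120 N, or if a joint passes its speed limit or range.

### The arm

A 6-joint arm with a two-finger parallel gripper is mounted at the origin on the work surface. World frame = base frame: x ahead of the robot, y to its left, z up, the work surface at z = 0. Lengths are in m, angles in rad, forces in N, time in s.
With the tool pointing down it reaches from about 0.3 to 0.875 m from the base axis. Payload 4.2 kg.
Tool frame: the origin (TCP) lies at the centre of the arm's flange, where the gripper is bolted on; the fingertips stand 173 mm ahead of it and the grasp point (between the pads) lies 155 mm ahead of it; z points along the fingers, y is the line along which they close (so a half turn about z gives the same grasp; the last joint's range is limited). The gripper opens to 85 mm and grips with 20 to 120 N. Pads are 22 mm wide; open, the fingers measure 114 mm over their backs; the gripper's body (76 mm by 85 mm) begins 54 mm behind the grasp point. The pads swing forward as they close: fully open they stand 13 mm farther back than shut.
Start: joints at [-1.315, 0.32, 1.565, -0, 1.257, -0.02], TCP at [0.157, -0.553, 0.405] pointing down, gripper open.
Joint ranges: [-3.11, 3.11], [-0.84, 2.01], [0.21, 2.61], [-1.34, 4.49], [0.05, 2.63], [-2.56, 2.56]. Speed limits (rad/s): [2.57, 2.57, 3.14, 3.14, 3.14, 3.14].

### API

Orientations are given as a rotation vector (axis times angle).
In Python, from plant import monitor, vision, r gives the robot as it stands.
- The arm moves only by the shell command python3 -m jog 'ROWS'. ROWS is text: rows parted by semicolons, each of 5 numbers parted by spaces: the shift along the tool's x, y, z in m, then the turn about the tool's z in rad, then the opening, from -1 (shut) to 1 (fully open), so that 0 is half open. A call has exactly 10 rows; each row shifts and turns the commanded pose from where the row before left it, along the tool's axes as they then stand; what a row does not reach is not made up. A row lasts 1/8 s, in which the tool goes at most 62.5 mm and 10.7 degrees, less where a joint would pass 70% of its speed; a pose out of reach is approached as far as the arm can. A call with a gripper value outside its range is refused whole. The fingers move at their own pace and stop on an object; the grip force is fixed at half the most. Time passes only in rows, so rows that do not move let the fingers close, or fill a call up. It gives the time, the measured TCP pose, the force, the opening and the grip force at its end, in the units of the state.
- monitor.get_obs(): the state, without advancing time (a new reading comes with each control period).
- vision.grab_frame(name): name is "scene" or "top" or "wrist"; returns a dict with "color" (384x512x3 uint8, red, green, blue), "vertical_fov" (degrees; the focal length in pixels is half the picture's height over the tangent of half this angle, whatever the lens; pixels are square), "cx", "cy" (the principal point, pixels), "R" (3x3) and "t" (3): a world point X has camera coordinates R X + t; the wrist camera has in their place "T_tool_cam" (4x4, takes a point from camera to tool coordinates, whose origin is the TCP and whose axes are the flange's). Camera axes: x right, y down, z forward; pixel columns grow to the right and rows downward; lengths in m; the calibration is good to about 2 mm. A picture is of the moment at which its call begins: read the wrist's pose just before it. There is no depth.
- r.job_done(): hands the job in; it is judged then, once.
Trained networks look in the newest picture that a camera, given by its name, has taken for a name from the list of things; names that differ only in an ending like _2 or _b are one class to them, and where a whole thing is asked for, a point or a joint stands for the part that bears it (a point fixed in the world has none). Each returns a list of dicts, best first, with "conf" (0 to 1); they miss things now and then, are a little off and sometimes report something else, mostly with a low value. They report only what shows in the picture. A call takes as long as a camera call.
- vision.regions_of(camera, thing): "mask" (384x512 bool, what is visible of it).
- vision.place_of(camera, thing): "location" ([x, y, z] in m, in world coordinates, good to about 4 mm: a listed point, or the origin of a listed thing).
The state is a dict: "t": time; "joints": joint angles; "qvel": joint speeds; "joint_efforts": joint torques, N m; "tool_pos": TCP position; "ee_rot": TCP orientation; "force": force on the tool from outside, world axes, zero at the start; "wrist_torque": the same for the moment, N m; "finger_gap": finger opening in m; "grasp_force": force on a finger pad.
Only numpy, scipy, OpenCV 4.12 (cv2) and the standard library are available. Lean on these libraries where they do the work, as an engineer would, in place of code of your own. Each camera call takes 0.05 s, during which the arm holds its last target. There are 200 camera calls.

## Working session

There is one attempt and no reset: what is moved stays moved. The work goes in short steps, Python scripts to look and compute and a shell command to move; the robot and the scene stay as the last step left them, time stands still between calls to the robot, and variables do not carry over. Pictures are saved under pics/ and viewed, at most 10 in all, crops included, and the job is handed in when it is done.

```bash
mkdir -p pics
python3 - <<'E'
from plant import monitor, vision, r
import cv2,numpy as np
o=monitor.get_obs(); print({k:np.round(v,3) for k,v in o.items()})
f=vision.grab_frame("top"); cv2.imwrite("pics/top.png",f["color"][:,:,::-1])
for n in ["bolt_red_top","bolt_yellow_top","bolt_blue_top","fin_red","fin_yellow","fin_blue","hinge_red","hinge_yellow","hinge_blue","plate","meter","spool","board"]:
    print(n,[(np.round(d["location"],4),round(d["conf"],2)) for d in vision.place_of("top",n)[:2]])
E
```

```text
{'t': np.float64(0.0), 'joints': array([-1.315,  0.32 ,  1.566,  0.   ,  1.257, -0.02 ]), 'qvel': array([-0.001,  0.   , -0.001, -0.001,  0.001, -0.001]), 'joint_efforts': array([-1.0000e-03, -4.1553e+01, -2.3416e+01, -0.0000e+00,  8.0000e-03,
        0.0000e+00]), 'tool_pos': array([ 0.157, -0.553,  0.404]), 'ee_rot': array([-3.11 , -0.432,  0.   ]), 'force': array([-0.755,  0.071, -0.145]), 'wrist_torque': array([-0.005, -0.015, -0.044]), 'grasp_force': np.float64(0.0), 'finger_gap': np.float64(0.086)}
bolt_red_top [(array([0.4643, 0.0064, 0.0669]), 0.43), (array([0.5128, 0.093 , 0.0888]), 0.18)]
bolt_yellow_top [(array([0.4608, 0.0922, 0.0659]), 0.47)]
bolt_blue_top [(array([0.4611, 0.1745, 0.0654]), 0.63)]
fin_red [(array([0.5173, 0.0107, 0.0837]), 0.92), (array([0.5683, 0.1823, 0.0509]), 0.62)]
fin_yellow [(array([0.5136, 0.0931, 0.0866]), 0.97), (array([0.5734, 0.0923, 0.0545]), 0.38)]
fin_blue [(array([0.5068, 0.1814, 0.0876]), 0.92)]
hinge_red [(array([0.5742, 0.0094, 0.0529]), 0.6)]
hinge_yellow [(array([0.5164, 0.0098, 0.0847]), 0.66), (array([0.5735, 0.0917, 0.0563]), 0.64)]
hinge_blue [(array([0.57  , 0.1833, 0.0536]), 0.57)]
plate [(array([ 0.5157,  0.09  , -0.0006]), 0.66), (array([0.5718, 0.1785, 0.05  ]), 0.15)]
meter [(array([ 0.4756,  0.327 , -0.0017]), 0.72), (array([0.5165, 0.0098, 0.0859]), 0.58)]
spool [(array([ 0.4411, -0.1145, -0.0071]), 0.68), (array([0.5736, 0.0932, 0.0557]), 0.45)]
board [(array([ 0.5879, -0.1407, -0.0007]), 0.91)]
```

View pics/top.png

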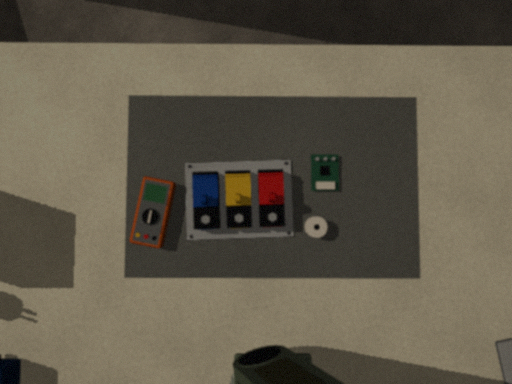

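Run:
```python
import numpy as np
from scipy.spatial.transform import Rotation as R
B=np.array([[.4643,.0064],[.4608,.0922],[.4611,.1745],[.5173,.0107],[.5136,.0931],[.5068,.1814],[.5742,.0094],[.5735,.0917],[.57,.1833]])
L=np.array([[x,y] for x in(-.05,0,.062) for y in(-.086,0,.086)])
b=B-B.mean(0);l=L-L.mean(0)
th=np.arctan2((l[:,0]*b[:,1]-l[:,1]*b[:,0]).sum(),(l*b).sum())
Rm=np.array([[np.cos(th),-np.sin(th)],[np.sin(th),np.cos(th)]])
P=l@Rm.T+B.mean(0);print(th);print(np.round(P,4));print(np.round(P-B,4))
print(R.from_rotvec([-3.11,-.432,0]).as_matrix().round(3))
```

```text
0.03421229493020693
[[0.4647 0.0058]
 [0.4618 0.0918]
 [0.4588 0.1777]
 [0.5147 0.0075]
 [0.5117 0.0935]
 [0.5088 0.1794]
 [0.5766 0.0097]
 [0.5737 0.0956]
 [0.5708 0.1816]]
[[ 0.0004 -0.0006]
 [ 0.001  -0.0004]
 [-0.0023  0.0032]
 [-0.0026 -0.0032]
 [-0.0019  0.0004]
 [ 0.002  -0.002 ]
 [ 0.0024  0.0003]
 [ 0.0002  0.0039]
 [ 0.0008 -0.0017]]
[[ 0.962  0.273 -0.   ]
 [ 0.273 -0.962  0.002]
 [ 0.    -0.002 -1.   ]]
```

```bash
cat > h.py <<'E'
import numpy as np,sys
from plant import monitor,vision,r
from scipy.spatial.transform import Rotation as R
P=dict(rb=(.4647,.0058),yb=(.4618,.0918),bb=(.4588,.1777),rf=(.5147,.0075),yf=(.5117,.0935),bf=(.5088,.1794))
def go(xy,z,yaw=.034):
    o=monitor.get_obs();M=R.from_rotvec(o["ee_rot"]).as_matrix()
    print("t",o["t"],"pos",o["tool_pos"].round(4),"yaw",np.arctan2(M[1,0],M[0,0]).round(4),"z",M[:,2].round(3),"F",o["force"].round(2),"gap",o["finger_gap"])
    print("tool shift",(M.T@(np.r_[xy,z]-o["tool_pos"])).round(4),"turn",round(np.arctan2(M[1,0],M[0,0])-yaw,4))
E
python3 -m jog '0 0 0 0.121 -1; 0 0 0 0.121 -1; 0.029 -0.05 0 0 -1; 0.029 -0.05 0 0 -1; 0.029 -0.05 0 0 -1; 0.029 -0.05 0 0 -1; 0.029 -0.05 0 0 -1; 0.029 -0.05 0 0 -1; 0.029 -0.05 0 0 -1; 0.029 -0.05 0 0 -1'
python3 -c "from h import *;go(P['rb'],.25)"
```

```text
t: 1.95
tool_pos: [0.3754, -0.1439, 0.4051]
ee_rot: [3.14, 0.053, 0.002]
force: [1.8, -0.8, 0.4]
finger_gap: 0.0002
grasp_force: 0.0
t 1.95 pos [ 0.3754 -0.1439  0.4051] yaw 0.0336 z [ 0.001 -0.001 -1.   ] F [ 1.78 -0.77  0.4 ] gap 0.00015074347330111326
tool shift [ 0.094  -0.1468  0.1551] turn -0.0004
```

```bash
python3 -m jog '0.0188 -0.0294 0.02 0 -1; 0.0188 -0.0294 0.02 0 -1; 0.0188 -0.0294 0.02 0 -1; 0.0188 -0.0294 0.02 0 -1; 0.0188 -0.0294 0.02 0 -1; 0 0 0.01 0 -1; 0 0 0.01 0 -1; 0 0 0 0 -1; 0 0 0 0 -1; 0 0 0 0 -1'
python3 - <<'E'
from h import *
import cv2
go(P['rb'],.25)
f=vision.grab_frame("wrist"); cv2.imwrite("pics/w1.png",f["color"][:,:,::-1])
print(f["T_tool_cam"].round(3),f["vertical_fov"])
for n in ["bolt_red_top","bolt_yellow_top","fin_red","fin_yellow","bolt_blue_top","fin_blue"]:
    print(n,[(np.round(d["location"],4),round(d["conf"],2)) for d in vision.place_of("wrist",n)[:2]])
E
```

```text
t: 3.2
tool_pos: [0.4639, 0.004, 0.2853]
ee_rot: [3.141, 0.052, 0.002]
force: [0.9, 0.1, 0.5]
finger_gap: -0.0002
grasp_force: 0.0
t 3.2 pos [0.4639 0.004  0.2853] yaw 0.0329 z [ 0.001 -0.    -1.   ] F [0.88 0.06 0.46] gap -0.0002031834103327352
tool shift [ 0.0008 -0.0018  0.0353] turn -0.0011
[[ 0.001 -0.951 -0.308  0.081]
 [ 1.     0.     0.    -0.001]
 [-0.    -0.308  0.951  0.03 ]
 [ 0.     0.     0.     1.   ]] 58.74617295062789
bolt_red_top [(array([0.462 , 0.0011, 0.07  ]), 0.79)]
bolt_yellow_top [(array([0.4638, 0.0885, 0.06  ]), 0.93)]
fin_red [(array([0.5143, 0.0087, 0.0871]), 0.76)]
fin_yellow [(array([0.5091, 0.0082, 0.0889]), 0.73), (array([0.5107, 0.0901, 0.085 ]), 0.58)]
bolt_blue_top []
fin_blue [(array([0.5107, 0.0884, 0.0893]), 0.74)]
```

View pics/w1.png

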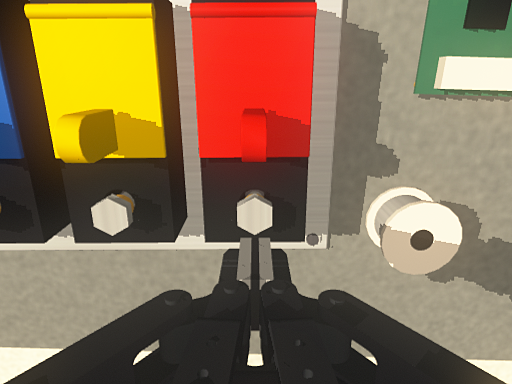

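The wrist view shows the red bolt head at about (255,215), in line with the closed fingertips at (256,240). I'm descending onto it.

```bash
python3 -m jog '0.003 -0.001 0.01 0 -1; 0 0 0.01 0 -1; 0 0 0.01 0 -1; 0 0 0.01 0 -1; 0 0 0.001 0 -1; 0 0 0.001 0 -1; 0 0 0.001 0 -1; 0 0 0.001 0 -1; 0 0 0.001 0 -1; 0 0 0.001 0 -1'
```

```text
t: 4.8
tool_pos: [0.4669, 0.0055, 0.239]
ee_rot: [3.141, 0.053, 0.001]
force: [-1.4, 0.4, 2.6]
finger_gap: -0.0001
grasp_force: 1.5
```

```bash
python3 -m jog '0 0 0.001 0 -1; 0 0 0 0 -1; 0 0 0.001 0 -1; 0 0 0 0 -1; 0 0 0.001 0 -1; 0 0 0 0 -1; 0 0 0 0 -1; 0 0 0 0 -1; 0 0 0 0 -1; 0 0 0 0 -1'
```

```text
t: 6.05
tool_pos: [0.4668, 0.0055, 0.2356]
ee_rot: [3.141, 0.053, -0.0]
force: [0.6, -0.2, 0.3]
finger_gap: -0.0001
grasp_force: 0.4
```

```bash
python3 -m jog '0 0 0.001 0 -1; 0 0 0 0 -1; 0 0 0.001 0 -1; 0 0 0 0 -1; 0 0 0.001 0 -1; 0 0 0 0 -1; 0 0 0.001 0 -1; 0 0 0 0 -1; 0 0 0 0 -1; 0 0 0 0 -1'
python3 - <<'E'
from h import *
import cv2
f=vision.grab_frame("wrist"); cv2.imwrite("pics/w2.png",f["color"][:,:,::-1])
E
```

```text
t: 7.3
tool_pos: [0.4668, 0.0055, 0.2327]
ee_rot: [3.141, 0.053, 0.0]
force: [-3.2, 0.4, 10.9]
finger_gap: -0.0004
grasp_force: 6.0
```

View pics/w2.png

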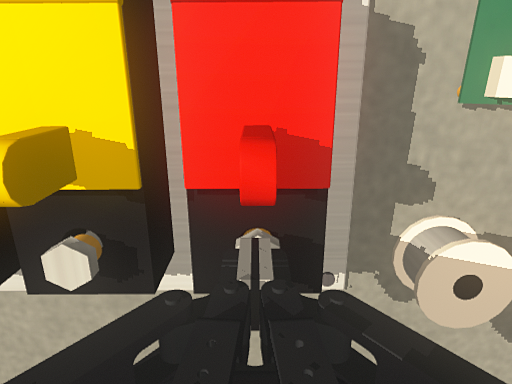

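Force reads about 11 N at z=0.2327, 7 mm below first contact at 0.239. The picture shows the fingers on the red bolt at (257,245), with its shoulder almost hidden, so red looks loose. Next is yellow.

```bash
python3 -m jog '0 0 -0.02 0 -1; 0 0 -0.02 0 -1; 0 -0.043 0 0 -1; 0 -0.043 0 0 -1; 0 0 0.015 0 -1; 0 0 0.012 0 -1; 0 0 0.002 0 -1; 0 0 0.001 0 -1; 0 0 0.001 0 -1; 0 0 0 0 -1'; python3 -c "from h import *;go(P['yb'],.24)"
```

```text
t: 8.6
tool_pos: [0.4641, 0.0913, 0.2409]
ee_rot: [-3.141, -0.052, -0.001]
force: [-0.4, -0.1, -0.4]
finger_gap: 0.0001
grasp_force: 0.0
t 8.6 pos [0.4641 0.0913 0.2409] yaw 0.0334 z [ 0.001  0.    -1.   ] F [-0.44 -0.11 -0.45] gap 6.234946046058466e-05
tool shift [-0.0023 -0.0006  0.0009] turn -0.0006
```

```bash
python3 -m jog '0 0 0.001 0 -1; 0 0 0 0 -1; 0 0 0.001 0 -1; 0 0 0 0 -1; 0 0 0.001 0 -1; 0 0 0 0 -1; 0 0 0 0 -1; 0 0 0 0 -1; 0 0 0 0 -1; 0 0 0 0 -1'
```

```text
t: 9.85
tool_pos: [0.464, 0.0914, 0.2398]
ee_rot: [3.141, 0.053, 0.002]
force: [-4.8, -2.5, 19.6]
finger_gap: 0.0
grasp_force: 9.6
```

Yellow is firm: 20 N at 0.2398. Next is blue.

```bash
python3 -m jog '0 0 -0.02 0 -1; 0 0 -0.014 0 -1; 0 -0.043 0 0 -1; 0 -0.043 0 0 -1; 0 0 0.015 0 -1; 0 0 0.014 0 -1; 0 0 0.003 0 -1; 0 0 0.002 0 -1; 0 0 0 0 -1; 0 0 0 0 -1'; python3 -c "from h import *;go(P['rf'],.29)"
```

```text
t: 11.1
tool_pos: [0.4605, 0.1766, 0.2397]
ee_rot: [-3.14, -0.049, 0.002]
force: [-7.7, 0.3, 23.0]
finger_gap: -0.0002
grasp_force: 11.6
t 11.1 pos [0.4605 0.1766 0.2397] yaw 0.0313 z [-0.001  0.001 -1.   ] F [-7.67  0.31 23.01] gap -0.00020902199921080502
tool shift [ 0.0488  0.1707 -0.0505] turn -0.0027
```

Blue is firm too (23 N), so red is the loose one. I'm moving above the red fin and opening the gripper.

```bash
python3 -m jog '0 0 -0.03 0 -1; 0 0 -0.03 0 -1; 0.012 0.043 0 0 -1; 0.012 0.043 0 0 -1; 0.012 0.043 0 0 1; 0.012 0.042 0 0 1; 0 0 0 0 1; 0 0 0 0 1; 0 0 0 0 1; 0 0 0 0 1'
python3 - <<'E'
from h import *
import cv2
go(P['rf'],.2425)
f=vision.grab_frame("wrist"); cv2.imwrite("pics/w3.png",f["color"][:,:,::-1])
for n in ["bolt_red_top","fin_red","hinge_red"]:
    print(n,[(np.round(d["location"],4),round(d["conf"],2)) for d in vision.place_of("wrist",n)[:2]])
E
```

```text
t: 12.35
tool_pos: [0.5145, 0.0089, 0.2976]
ee_rot: [3.141, 0.055, -0.0]
force: [-0.5, 0.4, -0.1]
finger_gap: 0.0855
grasp_force: 0.0
t 12.35 pos [0.5145 0.0089 0.2976] yaw 0.0351 z [-0. -0. -1.] F [-0.55  0.37 -0.08] gap 0.08546598301373991
tool shift [0.0001 0.0014 0.0551] turn 0.0011
bolt_red_top [(array([0.4656, 0.002 , 0.0592]), 0.59), (array([0.5159, 0.0933, 0.0064]), 0.5)]
fin_red [(array([0.51  , 0.0047, 0.0887]), 0.95)]
hinge_red [(array([0.578 , 0.0113, 0.0553]), 0.9)]
```

View pics/w3.png

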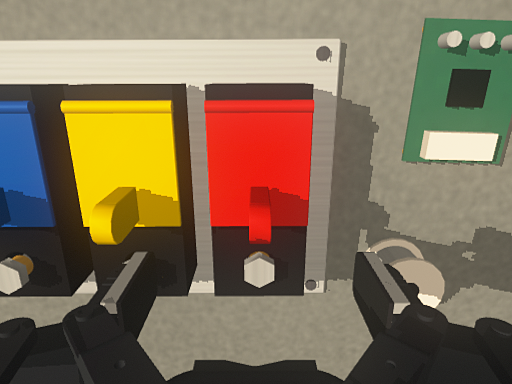

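The fin is at about (260,215), centred between the open fingers at (130,290) and (385,285). The bolt now measures z≈0.059, so it has sunk. I'm descending and closing.

```bash
python3 -m jog '0 0.0015 0.02 0 1; 0 0 0.02 0 1; 0 0 0.014 0 1; 0 0 0 0 1; 0 0 0 0 -1; 0 0 0 0 -1; 0 0 0 0 -1; 0 0 0 0 -1; 0 0 0 0 -1; 0 0 0 0 -1'
python3 - <<'E'
from h import *
go(P['rf'],.2425)
p=np.radians(28.74);a=np.linspace(0,.95,16)
q=np.c_[-70.7*np.cos(p+a),-70.7*np.sin(p+a)];print(np.diff(q,axis=0).round(1).tolist())
E
```

```text
t: 13.8
tool_pos: [0.5149, 0.0064, 0.2441]
ee_rot: [3.14, 0.054, 0.001]
force: [-1.7, -3.3, 3.8]
finger_gap: 0.0109
grasp_force: 61.6
t 13.8 pos [0.5149 0.0064 0.2441] yaw 0.0343 z [ 0.    -0.001 -1.   ] F [-1.72 -3.34  3.82] gap 0.01093368493303708
tool shift [-0.0002 -0.0011  0.0016] turn 0.0003
[[2.3, -3.9], [2.5, -3.7], [2.7, -3.5], [3.0, -3.4], [3.2, -3.2], [3.4, -3.0], [3.5, -2.7], [3.7, -2.5], [3.9, -2.3], [4.0, -2.0], [4.1, -1.8], [4.2, -1.5], [4.3, -1.2], [4.4, -1.0], [4.4, -0.7]]
```

Gripped: gap 11 mm, 62 N. I'm lifting along the arc.

```bash
python3 -m jog '0.0023 0 -0.0039 0 -1; 0.0025 0 -0.0037 0 -1; 0.0027 0 -0.0035 0 -1; 0.003 0 -0.0034 0 -1; 0.0032 0 -0.0032 0 -1; 0.0034 0 -0.003 0 -1; 0.0035 0 -0.0027 0 -1; 0.0037 0 -0.0025 0 -1; 0 0 0 0 -1; 0 0 0 0 -1'
python3 -c "from h import *;go(P['rf'],.2425)"
```

```text
t: 15.05
tool_pos: [0.5387, 0.0073, 0.2694]
ee_rot: [3.141, 0.053, -0.003]
force: [-1.1, -3.9, -9.8]
finger_gap: 0.0105
grasp_force: 58.6
t 15.05 pos [0.5387 0.0073 0.2694] yaw 0.0338 z [-0.002 -0.001 -1.   ] F [-1.07 -3.88 -9.85] gap 0.010515172782029531
tool shift [-0.0239 -0.001   0.027 ] turn -0.0002
```

```bash
python3 -m jog '0.0039 0 -0.0023 0 -1; 0.004 0 -0.002 0 -1; 0.0041 0 -0.0018 0 -1; 0.0042 0 -0.0015 0 -1; 0.0043 0 -0.0012 0 -1; 0.0044 0 -0.001 0 -1; 0.0044 0 -0.0007 0 -1; 0 0 0 0 -1; 0 0 0 0 -1; 0 0 0 0 -1'
python3 - <<'E'
from h import *
import cv2
go(P['rf'],.2425)
f=vision.grab_frame("scene");a=f["color"]
g=vision.grab_frame("wrist")["color"]
cv2.imwrite("pics/s4.png",cv2.resize(np.hstack([a,g]),(800,300))[:,:,::-1])
print("hinge",vision.place_of("wrist","hinge_red")[:1] and vision.place_of("wrist","hinge_red")[0]["location"])
for c in("scene","wrist"): print([(d["location"],d["conf"]) for d in vision.place_of(c,"fin_red")[:1]])
E
```

```text
t: 16.3
tool_pos: [0.5669, 0.0084, 0.2801]
ee_rot: [3.141, 0.053, -0.009]
force: [-5.7, -4.8, -4.1]
finger_gap: 0.0108
grasp_force: 58.4
t 16.3 pos [0.5669 0.0084 0.2801] yaw 0.0339 z [-0.006 -0.    -1.   ] F [-5.74 -4.79 -4.13] gap 0.010832465262732656
tool shift [-0.052  -0.0009  0.0379] turn -0.0001
hinge [0.5769, 0.0088, 0.0545]
[([0.5635, 0.0079, 0.1224], 0.93)]
[([0.5569, 0.0066, 0.1211], 0.65)]
```

View pics/s4.png

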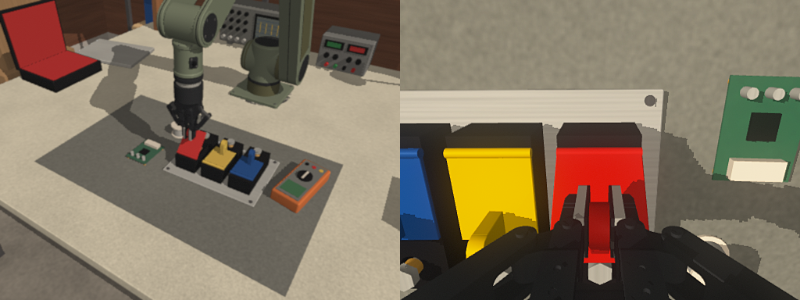

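The pictures show the red cover tilted up between the fingers (scene about (193,145), wrist about (600,225)), with yellow and blue flat and the bystanders in place. The fin has moved +52/+36 mm, about 0.9 rad open. I'm handing in.

```bash
python3 -c "from plant import r;print(r.job_done())"
```

```text
the job is handed in; nothing more can be done
None
```

The red bolt was the loose one: it sank about 7 mm, while yellow and blue stood firm at about 20 N. I handed the job in with the gripper holding the red cover open at about 0.9 rad, the other two covers shut and the bystanders in place in the last pictures; no verdict came back.

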